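# Put the bar back in the clamp's screw and tighten it

### The job

Thread the loose brass bar through the eye in the head of the clamp's screw until it sticks out about equally on both sides, easing it in gently rather than forcing it. Then use the bar to turn the screw clockwise (seen from above) until the bar lies parallel to the counter's far edge, and let go, leaving the bar in the eye. Leave the jar, the flowerpot and the trowel undisturbed.

Things in the scene. Friction and masses are not known exactly. Their poses are not given: they have to be found in the camera images.
- bar: Loose brass tommy bar, straight, eight-sided, 170 mm long, 14 mm across flats, both ends tapered over the last 6 mm to 9 mm diameter, about 0.17 kg. Origin at its middle, on its axis; x runs along the bar. It starts lying level across the wooden offcut, both ends overhanging it, its axis 27 mm above the counter
- offcut: Loose wooden offcut under the bar, 60 x 100 x 20 mm (x, y, z), 0.35 kg. Origin at the centre of its underside. The bar lies roughly along its x; it may be nudged
- clamp: Dark steel C-clamp fixed over the counter's far (+x) edge. Origin on the vertical screw axis, at counter height. Its x points away from the robot, square to the far edge; its y runs along the edge. The upper arm, 26 mm wide, top 70 mm above the counter, runs from 20 mm on the robot's side of the screw axis to the spine at +x; a 38 mm wide boss round the screw reaches 78 mm
- eye (a point): Centre of the eye (through hole) in the steel screw's head, on the screw axis, 118 mm above the counter. The hole is round, level, 19 mm in diameter and 30 mm long, mouths chamfered 2 mm; it runs along this frame's x, and z is up. The head is a block 30 mm along the hole, 44 mm wide and 44 mm high, centred here
- screw (a joint): Turn of the screw in rad, growing clockwise seen from above. At 1.3 the eye (and a bar in it) runs parallel to the counter's far edge; it starts between 0 and 0.6 and can turn from -0.15 to 1.65. A bar in the eye has about 0.17 rad of play to either side. It turns stiffly (0.1 N m) and stays where it is left
- jar: Glass pint jar with a steel twist cap, 80 mm diameter, 130 mm tall, upright. Origin at the centre of its underside
- flowerpot: Blue glazed ceramic flowerpot, empty, rim 118 mm diameter, 105 mm tall, upright. Origin at the centre of its underside
- trowel: Yellow plastic hand trowel lying flat, about 280 mm long, 76 mm wide and 27 mm high. Origin on its underside where handle and blade meet, x towards the blade's tip
Mind the look-alikes: they are no part of the job. Of the things shaped like the bar, the brass one is meant.

How it is judged:
By the outcome, as a careful person would: the job done as asked, in the order asked, and still so for the second after the job is handed in, with the robot touching nothing.
It also fails if it takes over 51 s, if anything falls off the work surface, if the arm or the gripper's body presses on something with over 40 N, if the wrist force passes 120 N, or if a joint passes its speed limit or range.

### The arm

A 6-joint arm with a two-finger parallel gripper is mounted at the origin on the work surface. World frame = base frame: x ahead of the robot, y to its left, z up, the work surface at z = 0. Lengths are in m, angles in rad, forces in N, time in s.
With the tool pointing down it reaches from about 0.35 to 0.775 m from the base axis. Payload 5.5 kg.
Tool frame: the origin (TCP) lies on the centre line of the jaws, within the pads' length; the fingertips stand 11 mm ahead of it and the grasp point (between the pads) lies 8 mm behind it; z points along the fingers, y is the line along which they close (so a half turn about z gives the same grasp; the last joint's range is limited). The gripper opens to 85 mm and grips with 20 to 120 N. Pads are 22 mm wide; open, the fingers measure 114 mm over their backs; the gripper's body (76 mm by 85 mm) begins 54 mm behind the grasp point. The pads swing forward as they close: fully open they stand 13 mm farther back than shut.
Start: joints at [-1.272, 0.313, 0.046, 1.304, 0, 1.431], TCP at [0.244, -0.521, 0.242] pointing down, gripper open.
Joint ranges: [-2.76, 2.76], [-0.86, 1.69], [-1.03, 1.26], [-2.2, 2.34], [-1.47, 1.5], [-3.14, 3.14]. Speed limits (rad/s): [2.57, 2.57, 3.14, 3.14, 3.14, 3.14].

### API

Orientations are given as a unit quaternion [w, x, y, z].
In Python, from workcell import get_state, eyes, env gives the robot as it stands.
- The arm moves only by the shell command python3 -m inch 'ROWS' [OPENING] [FORCE]. ROWS is JSON, one flat list of numbers, 4 for each row, row after row: the shift along the tool's x, y, z in cm, then the turn about the tool's z in rad. A call has exactly 5 rows; each row shifts and turns the commanded pose from where the row before left it, along the tool's axes as they then stand; what a row does not reach is not made up. A row lasts 1/12 s, in which the tool goes at most 41.7 mm and 7.16 degrees, less where a joint would pass 70% of its speed; a pose out of reach is approached as far as the arm can. A call is refused whole if a number of a shift passes 4.17 or a number of a turn 0.125, either way. A call with a gripper value outside its range is refused whole. OPENING is the opening, from -1 (shut) to 1 (fully open), set as the call begins (- or left out, the last holds). The fingers move at their own pace and stop on an object; FORCE is the grip in N (left out, the last holds). Time passes only in rows, so rows that do not move let the fingers close, or fill a call up. It gives the time, the measured TCP pose, the force, the opening and the grip force at its end, in the units of the state.
- get_state(): the state, without advancing time (a new reading comes with each control period).
- eyes.read_camera(name): name is "scene" or "top" or "wrist"; returns the picture (420x560x3 uint8, red, green, blue); there is no depth.
- eyes.camera_info(name): a dict with "fovy" (degrees; the focal length in pixels is half the picture's height over the tangent of half this angle, whatever the lens; pixels are square), "cx", "cy" (the principal point, pixels), "xyz" and "orientation" of the camera in the world. Camera axes: x right, y down, z forward; pixel columns grow to the right and rows downward; lengths in m; the calibration is good to about 2 mm. A picture is of the moment at which its call begins: read the wrist's pose just before it. camera_info takes no time and is no camera call; for the wrist camera it gives the pose at the moment of the call.
- env.hand_in(): hands the job in; it is judged then, once.
The state is a dict: "clock": time; "joint_pos": joint angles; "qvel": joint speeds; "tau": joint torques, N m; "tcp_pos": TCP position; "orientation": TCP orientation; "wrist_force": force on the tool from outside, world axes, zero at the start; "ft_torque": the same for the moment, N m; "finger_gap": finger opening in m; "grip_force": force on a finger pad.
Only numpy, scipy, OpenCV 4.12 (cv2) and the standard library are available. Lean on these libraries where they do the work, as an engineer would, in place of code of your own. Each camera call takes 0.05 s, during which the arm holds its last target. There are 200 camera calls.

## Working session

There is one attempt and no reset: what is moved stays moved. The work goes in short steps, Python scripts to look and compute and a shell command to move; the robot and the scene stay as the last step left them, time stands still between calls to the robot, and variables do not carry over. Pictures are saved under pics/ and viewed, at most 10 in all, crops included, and the job is handed in when it is done.

```bash
mkdir -p pics; ls; python3 - <<'E'
from workcell import get_state, eyes, env
import cv2, numpy as np
for n in ("scene","top","wrist"):
    print(n,eyes.camera_info(n))
s=eyes.read_camera("scene");t=eyes.read_camera("top")
np.save("pics/s.npy",s);np.save("pics/t.npy",t)
cv2.imwrite("pics/s1.png",s[:,:,::-1]);cv2.imwrite("pics/t1.png",t[:,:,::-1])
print(get_state())
E
```

```text
pics
scene {'fovy': 50.71733356989696, 'cx': 274.19074721366115, 'cy': 203.0375649119239, 'xyz': array([0.99264299, 0.65881023, 1.00007853]), 'orientation': array([-0.11626594,  0.30986797,  0.87848885, -0.34455975])}
top {'fovy': 55.651361649870964, 'cx': 284.3736485505927, 'cy': 210.16594980952092, 'xyz': array([ 0.38971233, -0.01192404,  1.21959541]), 'orientation': array([ 0.038546  , -0.69719332,  0.71544919, -0.02383581])}
wrist {'fovy': 65.88852805129056, 'cx': 281.25099052315284, 'cy': 210.4329123604051, 'xyz': array([ 0.31334681, -0.48869612,  0.37259454]), 'orientation': array([ 0.12759645,  0.83411347, -0.53027644, -0.08234536])}
{'clock': 0.1, 'joint_pos': array([-1.27159167e+00,  3.13965563e-01,  4.50823261e-02,  1.30358911e+00,
        1.56902001e-05,  1.43123560e+00]), 'qvel': array([-0.00137732, -0.00214688,  0.00144256, -0.00094821, -0.00100506,
       -0.00058459]), 'tau': array([ 2.38686589e-03, -4.81724203e+01,  2.99244225e+01,  1.28125318e-02,
       -9.03288401e-05, -1.26846885e-05]), 'tcp_pos': array([ 0.24415865, -0.52010548,  0.24147092]), 'orientation': array([-8.35968261e-04,  9.76031637e-01,  2.17627067e-01, -5.90005588e-05]), 'wrist_force': array([ 0.52708319, -0.05412859, -0.71759069]), 'ft_torque': array([-0.00491302,  0.01534131,  0.01102644]), 'grip_force': 0.0, 'finger_gap': 0.0854911136157586}
```

View pics/t1.png

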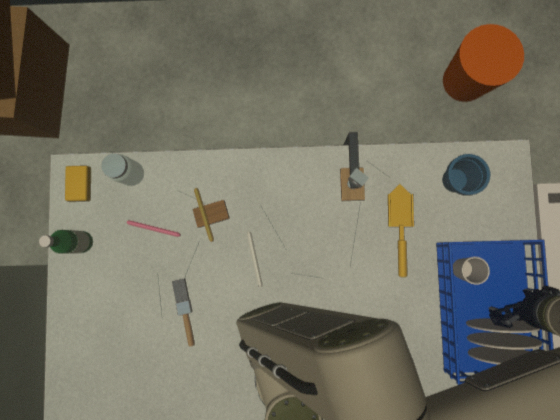

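View pics/s1.png

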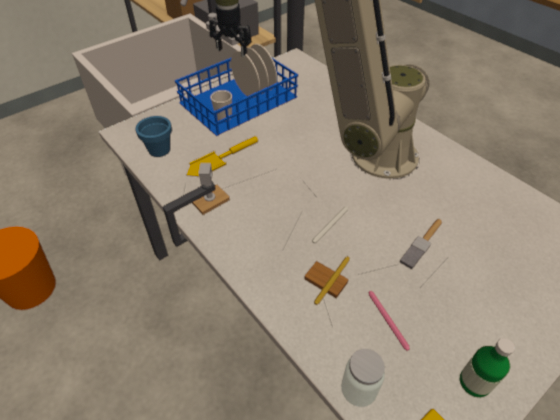

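Top view: three bar-shaped things are the brass one at (204,215) lying across the wooden offcut, a pink one at (153,228) and a cream one at (255,259). The brass one fits on colour and because it lies on the offcut. The clamp head is at (358,178), the jar at (116,167), the pot at (467,175) and the trowel at (402,225). I'll confirm with crops.

```bash
cat > h.py <<'E'
import numpy as np, cv2
from scipy.spatial.transform import Rotation as R
from workcell import get_state, eyes, env
def rot(q): return R.from_quat([q[1],q[2],q[3],q[0]])
def ray(info,u,v):
    f=210/np.tan(np.radians(info["fovy"]/2))
    d=rot(info["orientation"]).apply([(u-info["cx"])/f,(v-info["cy"])/f,1.])
    return np.array(info["xyz"]),d
def plane(info,u,v,z):
    o,d=ray(info,u,v); return o+d*(z-o[2])/d[2]
def proj(info,p):
    f=210/np.tan(np.radians(info["fovy"]/2))
    c=rot(info["orientation"]).inv().apply(np.array(p)-info["xyz"]); return info["cx"]+f*c[0]/c[2],info["cy"]+f*c[1]/c[2]
def tri(i1,p1,i2,p2):
    o1,d1=ray(i1,*p1);o2,d2=ray(i2,*p2)
    s=np.linalg.lstsq(np.stack([d1,-d2],1),o2-o1,rcond=None)[0]
    a=o1+s[0]*d1;b=o2+s[1]*d2; return (a+b)/2,np.linalg.norm(a-b)
def axis(mask):
    "largest blob: centre, ends along major axis"
    n,l,st,c=cv2.connectedComponentsWithStats(mask.astype(np.uint8)); k=1+np.argmax(st[1:,4])
    ys,xs=np.where(l==k); P=np.stack([xs,ys],1).astype(float); m=P.mean(0)
    w,v=np.linalg.eigh(np.cov((P-m).T)); d=v[:,1]; t=(P-m)@d
    return m,m+d*t.min(),m+d*t.max(),st[k,4]
def tcp():
    s=get_state(); r=rot(s["orientation"]); return s,np.array(s["tcp_pos"]),r
def to_tool(target):
    s,p,r=tcp(); return r.inv().apply(np.array(target)-p)*100
E
python3 - <<'E'
from h import *
it=eyes.camera_info("top");isc=eyes.camera_info("scene")
t=np.load("pics/t.npy");s=np.load("pics/s.npy")
for im,inf,(x0,y0,x1,y1) in ((t,it,(180,180,235,250)),(s,isc,(300,245,365,310))):
    h=cv2.cvtColor(im,cv2.COLOR_RGB2HSV)
    m=np.zeros(im.shape[:2],bool); 
    m[y0:y1,x0:x1]=((h[...,0]>=18)&(h[...,0]<=32)&(h[...,1]>130)&(h[...,2]>70))[y0:y1,x0:x1]
    c,a,b,n=axis(m); print(n,c,a,b)
    A,B=plane(inf,*a,.027),plane(inf,*b,.027); print(A,B,np.linalg.norm(A-B),plane(inf,*c,.027),np.arctan2(*(B-A)[1::-1]))
cr=lambda im,x,y,k=35:cv2.resize(im[y-k:y+k,x-k:x+k,::-1],(380,380),interpolation=cv2.INTER_CUBIC)
cv2.imwrite("pics/c2.png",np.hstack([cr(t,204,215),cr(t,358,178)]))
cv2.imwrite("pics/c3.png",np.hstack([cr(s,333,280),cr(s,205,185)]))
print("head rough",plane(it,358,177,.14),"far edge",plane(it,100,154,0),plane(it,500,141,0), "jar",plane(it,116,167,.13),"pot",plane(it,467,175,.105),"trowel tip",plane(it,399,185,.01))
E
```

```text
163 [202.95705521 214.4601227 ] [195.20054699 188.93904863] [210.74301604 240.07810401]
[0.56757199 0.28096202 0.027     ] [0.41136911 0.23486344 0.027     ] 0.16286319555854398 [0.48914049 0.25781532 0.027     ] -2.854618980810763
297 [331.3030303  280.35690236] [347.92627085 256.9476439 ] [315.14881135 303.10567301]
[0.40928767 0.23136146 0.027     ] [0.57125617 0.27942767 0.027     ] 0.16895016090289672 [0.49474012 0.25672056 0.027     ] 0.28848414577682896
head rough [ 0.57112272 -0.19413824  0.14      ] far edge [0.69104633 0.5882935  0.        ] [ 0.6944821  -0.65908821  0.        ] jar [0.62049455 0.47840825 0.13      ] pot [ 0.57394102 -0.50488782  0.105     ] trowel tip [ 0.56473566 -0.33960148  0.01      ]
```

View pics/c2.png

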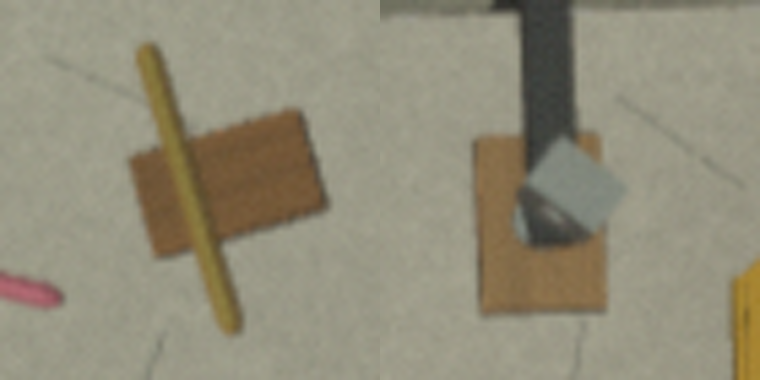

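View pics/c3.png

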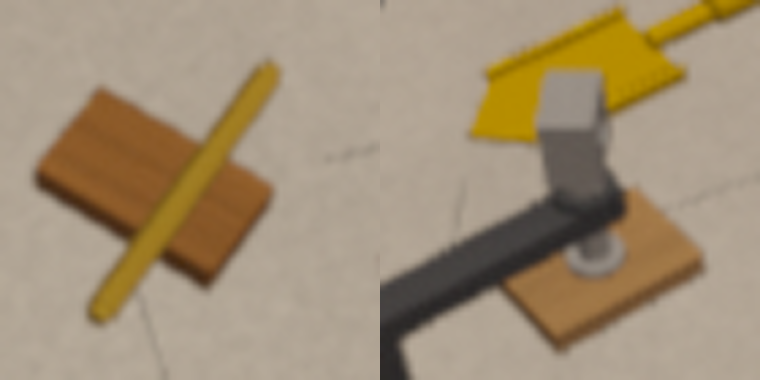

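The crop shows the brass bar lying across the offcut, ends near (196,188) and (211,240) in the top view. Its centre is about (0.490, 0.257) and its yaw about 0.29. The screw head's long top edges run at about 40°. The dark hole mouth faces the robot and +y, so the hole's yaw is about -0.67. I'll turn the tool so that joint 6 stays in range, then go over the bar.

```bash
python3 -m inch '[0,0,0,-0.125,0,0,0,-0.125,0,0,0,-0.125,0,0,0,-0.125,0,0,0,-0.125]' 1 >/dev/null
python3 -m inch '[0,0,0,-0.125,0,0,0,-0.125,0,0,0,-0.125,0,0,0,-0.125,0,0,0,-0.125]' >/dev/null
python3 -m inch '[0,0,0,-0.125,0,0,0,-0.125,0,0,0,-0.125,0,0,0,-0.125,0,0,0,-0.125]' >/dev/null
python3 -m inch '[0,0,0,-0.125,0,0,0,-0.125,0,0,0,-0.125,0,0,0,-0.125,0,0,0,-0.125]' >/dev/null
python3 -m inch '[0,0,0,-0.125,0,0,0,-0.125,0,0,0,-0.125,0,0,0,-0.12,0,0,0,0]'
python3 - <<'E'
from h import *
s,p,r=tcp(); x=r.as_matrix()[:,0]; print(s["clock"],p,np.arctan2(x[1],x[0]),s["joint_pos"])
print("via0.37,0",to_tool([.39,0,.24]),"hover",to_tool([.442,.243,.16]))
E
```

```text
clock: 2.18
tcp_pos: [0.2442, -0.5203, 0.2418]
orientation: [-0.0, -0.147, 0.989, 0.001]
wrist_force: [0.4, 0.4, -0.1]
finger_gap: 0.0856
grip_force: 0.0
2.1833 [ 0.2441931  -0.52025023  0.24179494] -2.8464524846777177 [-1.27161071e+00  3.13642636e-01  4.54252417e-02  1.30362748e+00
  1.94558438e-05 -1.56675090e+00]
via0.37,0 [-29.082963    45.53417622   0.2276849 ] hover [-41.12623772  67.2625321    8.25065721]
```

```bash
python3 -m inch '[-2.05,3.36,0,0,-2.05,3.36,0,0,-2.05,3.36,0,0,-2.05,3.36,0,0,-2.05,3.36,0,0]' >/dev/null
python3 -m inch '[-2.05,3.36,0,0,-2.05,3.36,0,0,-2.05,3.36,0,0,-2.05,3.36,0,0,-2.05,3.36,0,0]' >/dev/null
python3 -m inch '[-2.05,3.36,0,0,-2.05,3.36,0,0,-2.05,3.36,0,0,-2.05,3.36,0,0,-2.05,3.36,0,0]' >/dev/null
python3 -m inch '[-2.05,3.36,0,0,-2.05,3.36,0,0,-2.05,3.36,0,0,-2.05,3.36,0,0,-2.05,3.36,0,0]' >/dev/null
python3 -m inch '[0,0,1.5,0,0,0,1.5,0,0,0,1.5,0,0,0,0,0,0,0,0,0]'
python3 - <<'E'
from h import *
t=eyes.read_camera("top");it=eyes.camera_info("top");
iw=eyes.camera_info("wrist");w=eyes.read_camera("wrist");np.save("pics/w.npy",w)
cv2.imwrite("pics/w4.png",w[:,:,::-1])
h=cv2.cvtColor(w,cv2.COLOR_RGB2HSV)
m=(h[...,0]>=18)&(h[...,0]<=32)&(h[...,1]>130)&(h[...,2]>70)
c,a,b,n=axis(m);A,B=plane(iw,*a,.027),plane(iw,*b,.027);print(n,c,a,b,A,B,np.linalg.norm(A-B),np.arctan2(*(B-A)[1::-1]))
s,p,r=tcp();print(p,iw["xyz"],s["clock"]); np.save("pics/t2.npy",t)
E
```

```text
clock: 4.27
tcp_pos: [0.4425, 0.2408, 0.1966]
orientation: [-0.001, -0.145, 0.989, -0.0]
wrist_force: [0.7, -1.1, 0.9]
finger_gap: 0.0854
grip_force: 0.0
2042 [283.0460333  234.24289912] [283.49371474 157.97941742] [282.5661182  315.99745303] [0.41058161 0.23243983 0.027     ] [0.57485261 0.28068631 0.027     ] 0.17120946702212883 0.28566747275850757
[0.44370583 0.24099622 0.19807436] [0.36955298 0.2180387  0.32869875] 4.3667
```

View pics/w4.png

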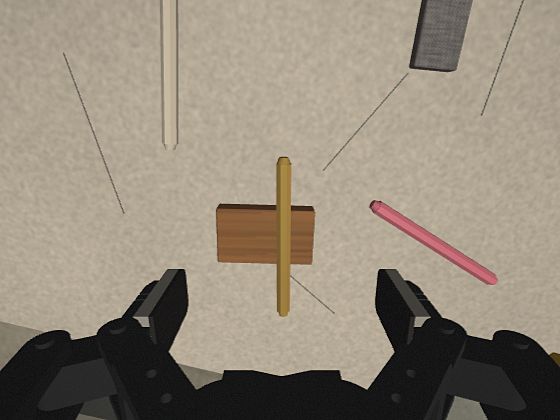

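The wrist view shows the bar at (283,158)–(283,316), centred between the open fingers. The grasp end is clear of the offcut, whose edge is at row 264. I'll go down and grip.

```bash
python3 -m inch '[0,0.1,3,0,0,0,3,0,0,0,3,0,0,0,3,0,0,0,2,0]' >/dev/null
python3 -m inch '[0,0,1.5,0,0,0,1.2,0,0,0,0.9,0,0,0,0,0,0,0,0,0]'
python3 - <<'E'
from h import *
print(to_tool([.4428,.2419,.019]))
E
```

```text
clock: 5.2
tcp_pos: [0.4435, 0.242, 0.0218]
orientation: [0.0, -0.145, 0.989, -0.0]
wrist_force: [0.3, 0.2, -0.5]
finger_gap: 0.0852
grip_force: 0.0
[0.07394556 0.01419747 0.27970002]
```

```bash
python3 -m inch '[0,0,0.25,0,0,0,0,0,0,0,0,0,0,0,0,0,0,0,0,0]' -1 60 >/dev/null
python3 -m inch '[0,0,0,0,0,0,0,0,0,0,0,0,0,0,0,0,0,0,0,0]'
python3 -m inch '[0,0,0,0,0,0,0,0,0,0,0,0,0,0,0,0,0,0,0,0]'
```

```text
clock: 6.03
tcp_pos: [0.4432, 0.2421, 0.019]
orientation: [0.0, -0.146, 0.989, 0.0]
wrist_force: [-0.5, 0.6, 3.5]
finger_gap: 0.0129
grip_force: 58.6
clock: 6.45
tcp_pos: [0.4432, 0.2421, 0.019]
orientation: [0.0, -0.146, 0.989, 0.0]
wrist_force: [-1.4, 0.1, 5.6]
finger_gap: 0.0125
grip_force: 58.7
```

```bash
python3 -m inch '[0,0,-1,0,0,0,-2,0,0,0,-3,0,0,0,-3,0,0,0,-3,0]' >/dev/null
python3 -m inch '[0,0,-3,0,0,0,-2,0,0,0,-1,0,0,0,0,0,0,0,0,0]'
python3 - <<'E'
from h import *
iw=eyes.camera_info("wrist");w=eyes.read_camera("wrist");t=eyes.read_camera("top")
cv2.imwrite("pics/w5.png",w[:,:,::-1]);np.save("pics/w5.npy",w);np.save("pics/t3.npy",t)
s,p,r=tcp(); c=to_tool([.469-.0393*0,.0,0])
# pregrasp target: yaw -0.667
y=-.667;e=np.array([.571,-.194]);g=e-(.13+.052)*np.array([np.cos(y),np.sin(y)]);print(p,s["clock"],s["finger_gap"],"pre",g,to_tool([*g,.19]))
E
```

```text
clock: 7.28
tcp_pos: [0.4428, 0.2418, 0.1981]
orientation: [-0.0, -0.146, 0.989, -0.0]
wrist_force: [0.5, -0.1, -2.4]
finger_gap: 0.0121
grip_force: 58.6
[0.44189638 0.24154779 0.19682959] 7.3833 0.012760573395527362 pre [ 0.42800604 -0.08140902] [ 10.62821061 -30.52730817   0.72904987]
```

View pics/w5.png

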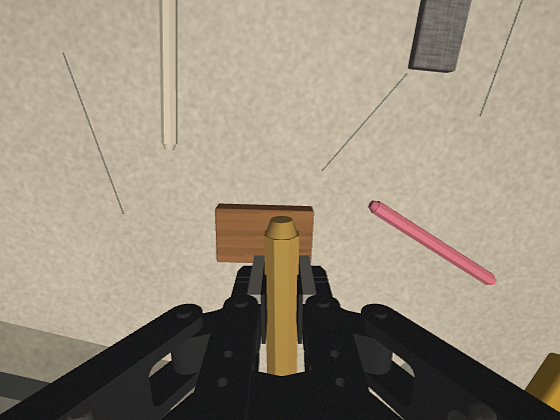

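The bar is held, with its trailing end at (282,220). Next I move to the approach point in front of the eye and turn to the hole's direction.

```bash
python3 -m inch '[1.33,-3.81,0,0,1.33,-3.81,0,0,1.33,-3.81,0,0,1.33,-3.81,0,0,1.33,-3.81,0,0]' >/dev/null
python3 -m inch '[1.33,-3.81,0,0,1.33,-3.81,0,0,1.33,-3.81,0,0,0,0,0,0.119,0,0,0,0.119]' >/dev/null
python3 -m inch '[0,0,0,0.119,0,0,0,0.119,0,0,0,0.119,0,0,0,0.119,0,0,0,0.12]' >/dev/null
python3 -m inch '[0,0,0,0.12,0,0,2,0,0,0,2,0,0,0,2,0,0,0,1,0]' >/dev/null
python3 -m inch '[0,0,1,0,0,0,0,0,0,0,0,0,0,0,0,0,0,0,0,0]'
python3 - <<'E'
from h import *
it=eyes.camera_info("top");isc=eyes.camera_info("scene")
t=eyes.read_camera("top");s=eyes.read_camera("scene")
np.save("pics/t4.npy",t);np.save("pics/s4.npy",s)
k=6
def cr(im,x,y,a=32):return cv2.resize(im[y-a:y+a,x-a:x+a,::-1],(390,390),interpolation=cv2.INTER_CUBIC)
tc=proj(it,[.55,-.17,.118]);sc=proj(isc,[.55,-.17,.118]);print(tc,sc)
tx,ty,sx,sy=[int(v) for v in (*tc,*sc)];print(tx-32,ty-32,sx-32,sy-32)
cv2.imwrite("pics/c6.png",np.hstack([cr(t,tx,ty),cr(s,sx,sy)]))
st,p,r=tcp();x=r.as_matrix()[:,0];print(p,np.arctan2(x[1],x[0])-np.pi,st["clock"])
E
```

```text
clock: 9.47
tcp_pos: [0.4292, -0.0806, 0.1191]
orientation: [0.0, 0.325, 0.946, -0.0]
wrist_force: [-0.3, 0.4, -2.0]
finger_gap: 0.0123
grip_force: 59.0
(np.float64(348.3366836999669), np.float64(186.0914056428842)) (np.float64(217.30298849940257), np.float64(174.96673573533326))
316 154 185 142
[ 0.4294326  -0.08069955  0.11934884] -0.6617560007315557 9.5667
```

View pics/c6.png

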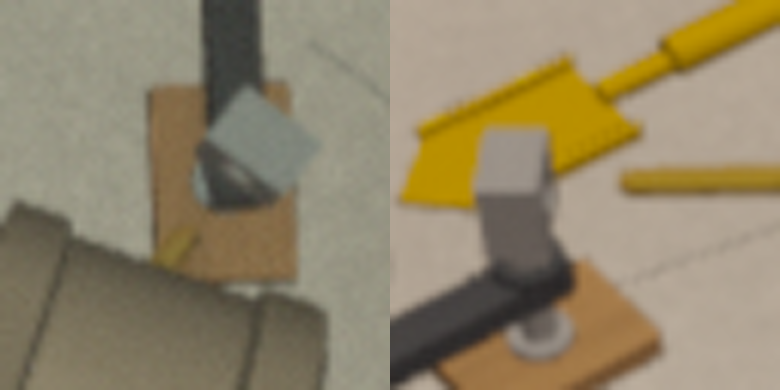

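The crop shows the head's top face centred near (261,145) in the left (top) panel and (512,159) in the right (scene) panel. The bar's tip is at (196,230) and (622,182), pointing at the hole mouth. I'll work out the offsets.

```bash
python3 - <<'E'
from h import *
it=eyes.camera_info("top");isc=eyes.camera_info("scene")
t=np.load("pics/t4.npy");s=np.load("pics/s4.npy")
def face(im,x0,y0,z,inf,cond):
    u=cv2.resize(im[y0:y0+64,x0:x0+64],(512,512),interpolation=cv2.INTER_CUBIC).astype(int)
    m=cond(u).astype(np.uint8); m=cv2.morphologyEx(m,cv2.MORPH_OPEN,np.ones((15,15)))
    n,l,st,c=cv2.connectedComponentsWithStats(m)
    k=1+np.argmin(np.linalg.norm(c[1:]-[256+(85 if inf is it else -90),200],axis=1)); ct,_=cv2.findContours((l==k).astype(np.uint8),0,2)
    box=cv2.boxPoints(cv2.minAreaRect(ct[0])); 
    px=(box+.5)/8-.5+[x0,y0]; W=np.array([plane(inf,*q,z) for q in px]); cen=(c[k]+.5)/8-.5+[x0,y0]
    print("centre px",cen,"world",plane(inf,*cen,z),"area",st[k,4]/64)
    for i in range(2):
        d=W[i+1]-W[i];print("  edge",np.linalg.norm(d),np.arctan2(d[1],d[0]))
    return cen
u=t[154:218,316:380].astype(int);print("face col",t[178,359],"wood",t[190,345],s[168,205],s[180,206])
a=face(t,316,154,.14,it,lambda u:(u[...,2]-u[...,0]>6)&(u[...,2]>110))
b=face(s,185,142,.14,isc,lambda u:(abs(u[...,2]-u[...,0])<28)&(u[...,2]>125))
print("head tri",tri(it,a,isc,b), tri(it,(359,178),isc,(205,168.1)))
tip=tri(it,(348.2,191.7),isc,(223.0,171.9));print("tip tri",tip)
st,p,r=tcp();d=-r.as_matrix()[:,0];print("tip by kinematics",p+d*(.085+.052)+[0,0,.008],"yaw",np.arctan2(d[1],d[0]))
E
```

```text
face col [127 134 123] wood [126 101  66] [155 146 136] [100  91  85]Traceback (most recent call last):
  File "<stdin>", line 16, in <module>
  File "<stdin>", line 8, in face
    return _wrapfunc(a, 'argmin', axis=axis, out=out, **kwds)
    return bound(*args, **kwds)
ValueError: attempt to get argmin of an empty sequence
```

```bash
python3 - <<'E'
from h import *
it=eyes.camera_info("top");isc=eyes.camera_info("scene")
T,S=(358.7,177.2),(204.7,167.65)
H=tri(it,T,isc,S);print("head",H,plane(it,*T,.14),plane(isc,*S,.14))
tip=tri(it,(347.7,191.3),isc,(222.7,171.4));print("tip",tip)
st,p,r=tcp();d=-r.as_matrix()[:,0];print("tip kin",p+d*.137+[0,0,.008],np.arctan2(d[1],d[0]))
f=lambda q:np.array([(q[0]+.5)/6.094+315.5,(q[1]+.5)/6.094+153.5])
C=[plane(it,*f(q),.14) for q in ((247,85),(318,145),(278,202),(200,146))]
for a,b in ((0,1),(3,2),(0,3),(1,2)): e=C[b]-C[a];print(np.linalg.norm(e),np.arctan2(e[1],e[0]))
# tips seen relative to eye (same cameras cancel bias)
e=H[0]-tip[0];n=np.array([-d[1],d[0],0]);print("along",e@d,"lateral",e@n,"dz eye-tip",e[2]-.022)
E
```

```text
head (array([ 0.57137889, -0.19672614,  0.13974039]), np.float64(0.0020493262419547776)) [ 0.57051564 -0.19602077  0.14      ] [ 0.57217035 -0.19732391  0.14      ]
tip (array([ 0.533891  , -0.1661504 ,  0.12542534]), np.float64(0.0014329396033762969))
tip kin [ 0.53751379 -0.16488642  0.12751576] -0.6617560007315559
0.04157971527768897 -2.3149723755400027
0.04283114604902123 -2.2325642088793067
0.034995084547815164 2.456913946835566
0.03156879882686192 2.4985418411861535
along 0.04838103359185878 lateral -0.0010852111909020789 dz eye-tip -0.007684945580183823
```

```bash
python3 -m inch '[0,-0.1,0.8,0.01,-1,0,0,0,-1,0,0,0,-0.8,0,0,0,0,0,0,0]'
for i in 1 2; do python3 -m inch '[-0.3,0,0,0,-0.3,0,0,0,-0.3,0,0,0,-0.3,0,0,0,-0.3,0,0,0]' ; done
python3 - <<'E'
from h import *
s=eyes.read_camera("scene");t=eyes.read_camera("top")
cr=lambda im,x,y,a=32:cv2.resize(im[y:y+64,x:x+64,::-1],(390,390),interpolation=cv2.INTER_CUBIC)
cv2.imwrite("pics/c7.png",np.hstack([cr(t,316,154),cr(s,185,142)]))
s=get_state();print(s["wrist_force"],s["ft_torque"],s["tcp_pos"])
E
```

```text
clock: 9.98
tcp_pos: [0.4528, -0.1005, 0.1111]
orientation: [0.001, 0.33, 0.944, -0.0]
wrist_force: [0.6, -0.0, -1.9]
finger_gap: 0.0123
grip_force: 59.0
clock: 10.4
tcp_pos: [0.4622, -0.1082, 0.1108]
orientation: [0.0, 0.33, 0.944, -0.0]
wrist_force: [-0.1, 0.5, -2.7]
finger_gap: 0.0126
grip_force: 59.0
clock: 10.82
tcp_pos: [0.474, -0.1176, 0.1108]
orientation: [0.0, 0.33, 0.944, -0.0]
wrist_force: [-0.4, 0.9, -2.2]
finger_gap: 0.0128
grip_force: 59.0
[ 0.00364085  0.17879147 -2.32760003] [0.08816063 0.06394295 0.01048387] [ 0.47426521 -0.11779686  0.11083117]
```

View pics/c7.png

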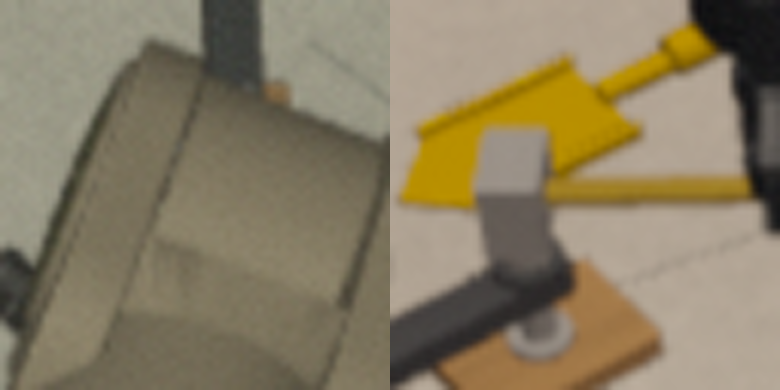

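The scene view shows the bar entering the head at its mouth (548,188) with no contact force. I carry on gently, watching the force.

```bash
for i in 1 2 3; do python3 -m inch '[-0.35,0,0,0,-0.35,0,0,0,-0.35,0,0,0,-0.35,0,0,0,-0.35,0,0,0]' | grep -E "clock|tcp|wrist"; done
python3 - <<'E'
from h import *
s=get_state();print(s["wrist_force"],s["ft_torque"],s["tcp_pos"])
E
```

```text
clock: 11.33
tcp_pos: [0.4878, -0.1286, 0.1108]
wrist_force: [-0.9, 0.7, -1.5]
clock: 11.75
tcp_pos: [0.5014, -0.1394, 0.1108]
wrist_force: [0.1, -0.6, -2.2]
clock: 12.17
tcp_pos: [0.5151, -0.1503, 0.1108]
wrist_force: [0.4, 0.1, -2.6]
[ 0.38336426  0.12502594 -2.6108205 ] [-0.00289429  0.0453301   0.05441053] [ 0.51511654 -0.1503255   0.11078351]
```

```bash
python3 -m inch '[-0.4,0,0,0,-0.4,0,0,0,-0.4,0,0,0,-0.4,0,0,0,-0.4,0,0,0]'
python3 -m inch '[0,0,0,0,0,0,0,0,0,0,0,0,0,0,0,0,0,0,0,0]' | grep -E "tcp|wrist"
python3 - <<'E'
from h import *
isc=eyes.camera_info("scene");s=eyes.read_camera("scene");np.save("pics/s8.npy",s)
cv2.imwrite("pics/c8.png",cv2.resize(s[115:225,140:280,::-1],(763,600),interpolation=cv2.INTER_CUBIC))
d=np.array([np.cos(-.67),np.sin(-.67),0])
for k in (-.085,.085): print(k,[round((a-b)*5.4536) for a,b in zip(proj(isc,np.array([.5714,-.1967,.118])+k*d),(140,115))])
E
```

```text
clock: 12.58
tcp_pos: [0.5308, -0.1628, 0.1108]
orientation: [0.0, 0.33, 0.944, -0.0]
wrist_force: [0.2, -0.1, -2.0]
finger_gap: 0.0125
grip_force: 59.0
tcp_pos: [0.5303, -0.1624, 0.1108]
wrist_force: [-0.1, 0.5, -2.8]
-0.085 [520, 316]
0.085 [200, 319]
```

View pics/c8.png

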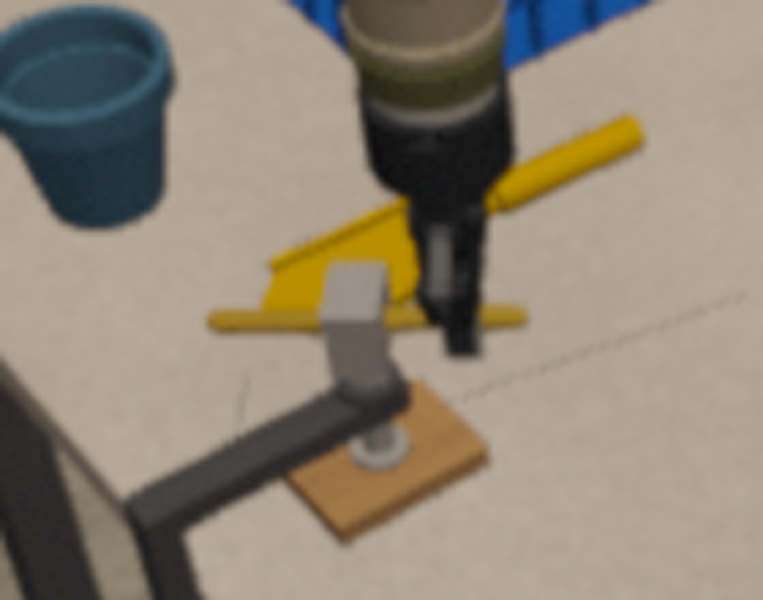

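The bar is through the eye with its ends at (209,320) and (526,316) in this crop, about 3 mm short of centred. I advance 3 mm, then turn about the screw axis with grip radius about 51 mm.

```bash
python3 -m inch '[-0.15,0,0,0,-0.15,0,0,0,0,0,0,0,0,0,0,0,0,0,0,0]' | grep -E "tcp|wrist"
for i in 1 2; do python3 -m inch '[-0.013,0.357,0,0.07,-0.013,0.357,0,0.07,-0.013,0.357,0,0.07,-0.013,0.357,0,0.07,-0.013,0.357,0,0.07]' | grep -E "clock|tcp|wrist|gap"; done
python3 - <<'E'
from h import *
s,p,r=tcp();x=r.as_matrix()[:,0];d=-x;print(s["wrist_force"],s["ft_torque"],p,np.arctan2(d[1],d[0]),"eye by grip",p+.0505*d,s["joint_pos"])
E
```

```text
tcp_pos: [0.5328, -0.1644, 0.1107]
wrist_force: [-0.8, 0.1, -2.2]
clock: 13.88
tcp_pos: [0.5466, -0.1524, 0.1109]
wrist_force: [0.6, -0.2, -2.3]
finger_gap: 0.0126
clock: 14.3
tcp_pos: [0.5634, -0.1458, 0.1109]
wrist_force: [1.7, 1.1, -2.2]
finger_gap: 0.0124
[ 1.73388328  1.06604022 -2.18968198] [ 0.27701185 -0.19582073  0.21484555] [ 0.56337706 -0.14577138  0.11088136] -1.3743809647440919 eye by grip [ 0.57323238 -0.19530038  0.1108671 ] [-3.91529583e-01  3.95680727e-01 -1.66028627e-01  1.00832063e+00
  8.50160932e-04  9.82851865e-01]
```

```bash
python3 -m inch '[-0.013,0.357,0,0.073,-0.013,0.357,0,0.073,-0.013,0.357,0,0.073,-0.013,0.357,0,0.073,-0.013,0.357,0,0.073]' | grep -E "clock|tcp|wrist|gap"
python3 -m inch '[0,0,0,0,0,0,0,0,0,0,0,0,0,0,0,0,0,0,0,0]' | grep -E "tcp|wrist"
python3 - <<'E'
from h import *
s=eyes.read_camera("scene");t=eyes.read_camera("top");np.save("pics/s9.npy",s)
cv2.imwrite("pics/c9.png",np.hstack([cv2.resize(t[150:220,320:390,::-1],(390,390),interpolation=cv2.INTER_CUBIC),cv2.resize(s[142:206,175:239,::-1],(390,390),interpolation=cv2.INTER_CUBIC)]))
s,p,r=tcp();x=r.as_matrix()[:,0];d=-x;print(s["wrist_force"],s["ft_torque"],p,np.arctan2(d[1],d[0]),"eye by grip",p+.0505*d)
E
```

```text
clock: 14.72
tcp_pos: [0.5819, -0.1454, 0.111]
wrist_force: [3.7, 1.2, -2.9]
finger_gap: 0.0124
tcp_pos: [0.5815, -0.1456, 0.1112]
wrist_force: [4.5, 3.3, -2.5]
[ 4.2685781   2.70514578 -3.23913239] [ 0.5876607  -1.01306299  0.31252646] [ 0.58145922 -0.14558168  0.1111843 ] -1.7342431726356522 eye by grip [ 0.57324186 -0.19540861  0.11114086]
```

View pics/c9.png

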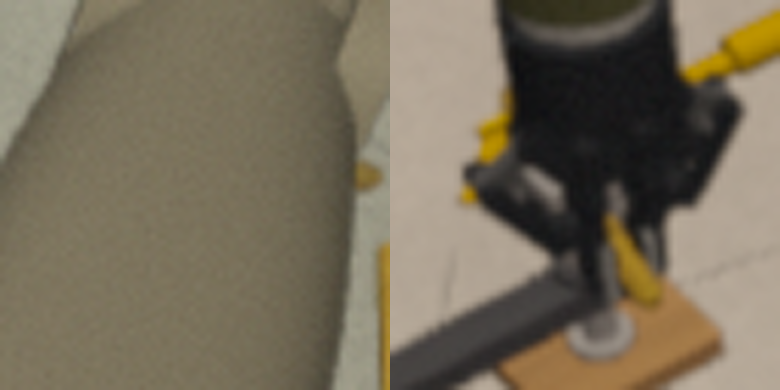

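Ten pictures are used, so from here I check by numbers only. The forces (about 4 N, moment about 0.3 N m) fit a bar wedged to the end of its play and turning the screw. Next I swing the bar back by the play to parallel and set it down in the hole.

```bash
python3 -m inch '[-0.003,-0.167,0,-0.033,-0.003,-0.167,0,-0.033,-0.003,-0.167,0,-0.033,-0.003,-0.167,0,-0.033,-0.003,-0.167,0,-0.033]' | grep -E "clock|tcp|wrist|gap"
python3 -m inch '[0,0,0.1,0,0,0,0.1,0,0,0,0,0,0,0,0,0,0,0,0,0]' | grep -E "clock|tcp|wrist|gap"
python3 - <<'E'
from h import *
s,p,r=tcp();d=-r.as_matrix()[:,0];print(s["wrist_force"],s["ft_torque"],p,np.arctan2(d[1],d[0]),"eye by grip",p+.0505*d)
E
```

```text
clock: 15.65
tcp_pos: [0.5714, -0.1453, 0.1108]
wrist_force: [0.4, 0.1, -2.3]
finger_gap: 0.0128
clock: 16.07
tcp_pos: [0.5722, -0.1455, 0.109]
wrist_force: [1.0, -0.3, 0.4]
finger_gap: 0.0126
[ 1.00612845 -0.30247636  0.37044717] [-0.09183311 -0.22020856  0.08921356] [ 0.5722422  -0.14547773  0.10895561] -1.572096742562101 eye by grip [ 0.57217653 -0.19597768  0.10898796]
```

```bash
python3 -m inch '[0,0,0,0,0,0,0,0,0,0,0,0,0,0,0,0,0,0,0,0]' -0.2 20 | grep -E "wrist|gap"
python3 -m inch '[0,0,0,0,0,0,-0.5,0,0,0,-1,0,0,0,-2,0,0,0,-3,0]' | grep -E "wrist|gap"
python3 -m inch '[0,0,-3,0,0,0,-3,0,4,0,0,0,4,0,0,0,4,0,0,0]' | grep -E "tcp|wrist"
python3 -m inch '[4,0,0,0,4,0,0,0,4,0,0,0,4,0,0,0,0,0,0,0]' | grep -E "clock|tcp|wrist"
python3 - <<'E'
from h import *
it=eyes.camera_info("top");isc=eyes.camera_info("scene")
t=eyes.read_camera("top");s=eyes.read_camera("scene");np.save("pics/ta.npy",t);np.save("pics/sa.npy",s)
E=[]
for im,inf in ((t,it),(s,isc)):
    h=cv2.cvtColor(im,cv2.COLOR_RGB2HSV);m=np.zeros(im.shape[:2],bool)
    ps=np.array([proj(inf,[x,y,.117]) for x in(.555,.59) for y in(-.29,-.1)]);a0=ps.min(0).astype(int);a1=ps.max(0).astype(int)
    m[a0[1]:a1[1],a0[0]:a1[0]]=((h[...,0]>=17)&(h[...,0]<=32)&(h[...,1]>120)&(h[...,2]>60))[a0[1]:a1[1],a0[0]:a1[0]]
    n,l,st,c=cv2.connectedComponentsWithStats(m.astype(np.uint8));print([(st[k].tolist(),np.round(plane(inf,*c[k],.117),4).tolist()) for k in range(1,n) if st[k,4]>6])
    sel=np.isin(l,[k for k in range(1,n) if st[k,4]>6]);ys,xs=np.where(sel);W=np.array([plane(inf,x,y,.117)[:2] for x,y in zip(xs,ys)])
    f=np.polyfit(W[:,1],W[:,0],1);print("dx/dy",f,"y range",W[:,1].min(),W[:,1].max())
E
```

```text
wrist_force: [0.1, 0.5, 0.5]
finger_gap: 0.0341
wrist_force: [0.3, -0.5, 0.1]
finger_gap: 0.0342
tcp_pos: [0.5728, -0.0248, 0.2359]
wrist_force: [0.2, 0.5, -0.3]
clock: 17.73
tcp_pos: [0.5718, 0.1414, 0.235]
wrist_force: [-0.5, -1.4, 0.3]
[([328, 175, 25, 7, 110], [0.5723, -0.1508, 0.117]), ([366, 175, 22, 5, 83], [0.5728, -0.248, 0.117])]
dx/dy [-0.00662291  0.57124653] y range -0.27864391184130977 -0.11418908799850463
[([187, 154, 42, 22, 435], [0.5457, -0.237, 0.117]), ([206, 174, 18, 18, 114], [0.5734, -0.1488, 0.117])]
dx/dy [0.16840507 0.58803117] y range -0.28028264566282013 -0.10703169833402204
```

```bash
python3 - <<'E'
from h import *
it=eyes.camera_info("top");t=eyes.read_camera("top")
ims=[eyes.read_camera("top").astype(float) for _ in range(6)];t=np.mean(ims,0)
x0,y0=344,162
u=cv2.resize(t[y0:y0+30,x0:x0+30].astype(np.float32),(240,240),interpolation=cv2.INTER_CUBIC)
b=u[...,2]-u[...,0]; v=u.mean(2)
print((t[y0:y0+30:1,x0:x0+30,2]-t[y0:y0+30,x0:x0+30,0]).astype(int)[4:26,4:28])
print(t[y0:y0+30,x0:x0+30].mean(2).astype(int)[4:26,4:28])
E
```

```text
[[-18 -12  -7  -1  -1  -3  -1  -2  -3  -3  -8 -16 -18 -19 -20 -20 -18 -20
  -20 -21 -20 -19 -19 -20]
 [-24 -17  -7  -2  -1  -2  -3  -2  -3  -4  -9 -24 -30 -29 -28 -24 -19 -19
  -20 -21 -21 -20 -20 -21]
 [-44 -30  -9  -2  -1  -2  -3  -2  -3  -4 -11 -31 -40 -38 -37 -27 -19 -19
  -20 -19 -20 -20 -20 -20]
 [-54 -39 -11  -3  -3  -5  -4  -4  -4  -4  -7 -14 -16 -16 -16 -16 -13 -19
  -20 -20 -20 -20 -20 -19]
 [-55 -39 -12  -4  -7  -7  -5  -4  -4  -4  -5  -5  -6  -6  -6  -6 -12 -19
  -19 -19 -19 -20 -21 -20]
 [-54 -39 -11  -6  -7  -6  -5  -4  -5  -4  -4  -4  -5  -5  -5  -6 -11 -19
  -20 -20 -20 -20 -20 -19]
 [-54 -39 -11  -6  -9  -7  -5  -5  -4  -5  -5  -4  -4  -5  -5  -5 -11 -19
  -18 -19 -20 -21 -19 -20]
 [-55 -40 -11  -7  -9  -6  -5  -4  -5  -4  -4  -5  -5  -4  -6  -5 -10 -19
  -19 -19 -20 -20 -19 -20]
 [-56 -44 -14  -9 -10  -7  -5  -4  -5  -4  -5  -5  -5  -5  -5  -5  -9 -21
  -23 -24 -23 -25 -25 -26]
 [-58 -51 -25 -20 -22 -11  -4  -5  -4  -4  -5  -5  -6  -5  -5  -4 -10 -33
  -37 -38 -37 -39 -45 -45]
 [-62 -60 -48 -48 -46 -19  -5  -3  -4  -4  -4  -5  -5  -5  -5  -5 -13 -53
  -64 -66 -66 -6
[... 2645 characters left out ...]
80  70  71  75  87 118 130 130 132 130 131 132 131 130 129 130 128
  133 135 138 147 149 151]
 [119  88  66  69  77  87 114 129 131 132 130 132 132 133 132 130 133 140
  146 149 151 152 152 154]
 [126 101  67  67  77  85 108 127 129 129 129 131 131 130 129 129 132 140
  145 148 150 153 154 155]
 [127 120  70  66  77  83 101 116 114 115 115 116 116 115 113 113 122 139
  146 148 150 153 151 152]
 [122 120  77  63  75  76  81  86  78  78  78  80  80  79  75  85 108 141
  147 147 150 152 150 149]
 [108 115  83  60  72  69  63  66  63  62  66  69  74  75  76  95 118 146
  147 147 149 148 147 145]
 [101 102  80  64  67  64  65  64  62  63  71  85  92  94  94 106 121 147
  149 147 146 147 147 148]]
```

The bar's slope against the far edge is about 0.007 rad, its centre is within 1 mm of the eye, and the head face is square to within about 0.02 rad. The arm is clear, so I hand it in.

```bash
python3 -c "
from workcell import env
print(env.hand_in())"
```

```text
the job is handed in; nothing more can be done
None
```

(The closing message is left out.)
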